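Shut the airbrush case: pocket cover down, then the lid

TASK

Close up the airbrush case with your fingertips: first fold its upright plywood pocket cover down flat over the two jars, then swing the lid over from behind and push it fully shut, gently, without slamming it. Only push, grip and pick up nothing: the airbrush and jars in the case and the bottles, cup, tin and brush on the bench stay where they are.

Things in the scene. Friction and masses are not known exactly. Their poses are not given: they have to be found in the camera images.
- case: Open airbrush carrying case fixed on the bench: dark grey metal base with aluminium edges, 200 (its x) by 320 (its y) by 62 high, 4 thick walls. Origin under its centre, on the bench; z up. The lid is hinged on its +x long side; latches and carrying handle are on the -x long side; the covered jar pocket is the 96 wide end bay at its -y short end. It is turned 0.5 to 1.1 rad anticlockwise, so its lid side faces away to the robot's left and its pocket end away to the right.
- lid (a joint): Lid angle, rad: 0 = fully shut, on the base's rim; about 1.57 = standing straight up; stop at 1.82. Stiff friction hinge: stays at any angle, does not fall by itself; about 3 to 6 N at its free edge moves it. While the pocket cover stands up, it stops the lid at 1.1 to 1.45. Pressed against the rim it is rigid.
- lid_hinge (a point): Middle of the lid's hinge line, which runs along the case's y, 100 from the case's centre towards its +x and 62 above the bench.
- lid_edge (a point): Middle of the lid's free edge, on its outer face. The lid is a shallow shell 200 by 320 by 28 thick (dark grey metal, aluminium edges, grey lining); this point is 200 along the lid from the hinge line and 28 out from it. Shut, the point lies 100 towards -x from the case's centre and 90 above the bench; straight up, it stands about 262 above the bench.
- flap (a joint): Angle of the pocket cover, rad: 0 = folded down flat over the jars; about 1.57 = upright; stop at 1.8 (leaning outwards). Friction hinge: stays at any angle; 1 to 2 N at its free edge moves it. Folded down it rests on rigid ledges.
- flap_hinge (a point): Middle of the pocket cover's hinge line, which runs along the case's x just inside the -y end wall: 151 from the case's centre towards its -y, 55.5 above the bench.
- flap_edge (a point): Middle of the cover's free edge, on its outer face. The cover is a plain plywood board 180 along the hinge, 96 from hinge to free edge, 5 thick; the face towards the outside when upright is the top face when folded down, then 60.5 above the bench.
- airbrush: Loose steel airbrush, 148 long, lying on its side in the foam of the main bay, its top 46 above the bench. Origin under its middle.
- jar_a: Loose amber jar, 38 diameter, 42 high, standing in the pocket under the cover, nearer the case's -x side. Origin under its centre.
- jar_b: The same jar in clear glass, nearer the case's +x side of the pocket.
- paint_bottle: Loose bottle, 42 diameter, 115 high, on the bench beyond the pocket end, towards the latch side. Origin under its centre.
- retarder_bottle: Loose white bottle, 48 diameter, 140 high, on the bench behind the lid, towards the end away from the pocket. Origin under its centre.
- mixing_cup: Loose open steel cup, 56 diameter, 45 high, on the bench on the latch side of the case. Origin under its centre.
- tinter_bottle: Loose bottle, 42 diameter, 105 high, on the bench. Origin under its centre.
- lacquer_tin: Loose steel tin, 72 diameter, 100 high, on the bench. Origin under its centre.
- brush: Loose paint brush, 190 long, lying flat on the bench left of the case. Origin under it.

How it is judged:
By the outcome, as a careful person would: the job done as asked, in the order asked, and still so for the second after the job is handed in, with the robot touching nothing.
It also fails if it takes over 54 s, if anything falls off the work surface, if the arm or the gripper's body presses on something with over 40 N, if the wrist force passes 120 N, or if a joint passes its speed limit or range.

ROBOT

A 7-joint arm with a two-finger parallel gripper is mounted at the origin on the work surface. World frame = base frame: x ahead of the robot, y to its left, z up, the work surface at z = 0. Lengths are in m, angles in rad, forces in N, time in s.
With the tool pointing down it reaches from about 0.4 to 0.925 m from the base axis. Payload 4.1 kg.
Tool frame: the origin (TCP) lies midway between the tips of the shut fingers; the grasp point (between the pads) lies bot.grip_point_offset behind it (bot.grip_point_offset is the distance from the TCP to the grasp point, in m); z points along the fingers, y is the line along which they close (so a half turn about z gives the same grasp; the last joint's range is limited). The gripper opens to 85 mm and grips with 20 to 120 N. Pads are 22 mm wide; open, the fingers measure 114 mm over their backs; the gripper's body (76 mm by 85 mm) begins 54 mm behind the grasp point. The pads swing forward as they close: fully open they stand 13 mm farther back than shut.
Start: joints at [-1.267, 0.398, 0.045, 1.537, -0.019, 1.207, -0.051], TCP at [0.255, 0.598, 0.231] pointing down, gripper open.
Joint ranges: [-2.82, 2.82], [-0.49, 2.23], [-1.37, 1.46], [0, 2.46], [-1.36, 4.5], [0.23, 2], [-2.94, 2.94]. Speed limits (rad/s): [2.57, 2.57, 3.14, 3.14, 3.14, 3.14, 3.14].

INTERFACE

Orientations are given as a unit quaternion [w, x, y, z].
In Python, from cell import bot, move_gripper, kinematics, viewer, order, sensors gives the robot as it stands. Calls block until the motion is done:
- bot.move_to(position, orientation): joint-space move of the TCP to a pose.
- bot.servo_line(position, frame=None, v=0.15): straight line of the TCP; frame=None keeps the orientation; v is the mean speed in m/s.
- bot.move_joints(angles): joint-space move.
- move_gripper(opening, effort=None): finger opening in m; effort is the grip in N (None keeps the last); returns when the fingers have stopped.
- bot.hold(seconds).
- kinematics.solve_ik(position, orientation): joint angles nearest the present ones, or None.
- viewer.capture(name): name is "scene" or "top" or "wrist"; returns a dict with "img" (480x640x3 uint8, blue, green, red), "camera_matrix" (3x3 intrinsics, pixels), "origin" and "attitude" of the camera in the world. Camera axes: x right, y down, z forward; pixel columns grow to the right and rows downward; lengths in m; the calibration is good to about 2 mm. A picture is of the moment at which its call begins. There is no depth.
A pose or a line that the arm cannot do raises bot.MotionError and nothing moves.
- order.sign_off(): hands the job in; it is judged then, once.
Readings, each from a call of its own:
- sensors.current_t(): time.
- sensors.current_q(): joint angles.
- sensors.current_qd(): joint speeds.
- sensors.current_tau(): joint torques, N m.
- sensors.current_tool_pos(): TCP position.
- sensors.current_tool_rot(): TCP orientation.
- sensors.current_wrist_force(): force on the tool from outside, world axes, zero at the start.
- sensors.current_ft_torque(): the same for the moment, N m.
- sensors.current_finger_gap(): finger opening in m.
- sensors.current_gripper_force(): force on a finger pad.
Only numpy, scipy, OpenCV 4.12 (cv2) and the standard library are available. Lean on these libraries where they do the work, as an engineer would, in place of code of your own. Each camera call takes 0.05 s, during which the arm holds its last target. There are 200 camera calls.

## Working session

There is one attempt and no reset: what is moved stays moved. The work goes in short steps, each a Python script; the robot and the scene stay as the last script left them, time stands still between calls to the robot, and variables do not carry over. Pictures are saved under pics/ and viewed, at most 10 in all, crops included, and the job is handed in when it is done.

```bash
ls; mkdir -p pics; python3 - <<'E'
from cell import bot, viewer, sensors
import cv2, numpy as np
for n in ("scene","top"):
    c=viewer.capture(n); cv2.imwrite(f"pics/{n}0.png",c["img"]); print(n,np.round(c["camera_matrix"],1).tolist(),np.round(c["origin"],4),np.round(c["attitude"],4).tolist())
    np.savez(f"{n}0.npz",**c)
print(sensors.current_t(),bot.grip_point_offset)
E
```

```text
pics
scene [[547.3, 0.0, 316.3], [0.0, 547.3, 239.5], [0.0, 0.0, 1.0]] [1.104  0.0688 1.1111] [-0.1737, 0.6132, 0.7415, -0.2098]
top [[603.0, 0.0, 328.9], [0.0, 603.0, 238.8], [0.0, 0.0, 1.0]] [ 0.3118 -0.0463  1.7211] [-0.0474, 0.715, -0.6965, 0.0379]
0.1 0.0187
```

View pics/scene0.png

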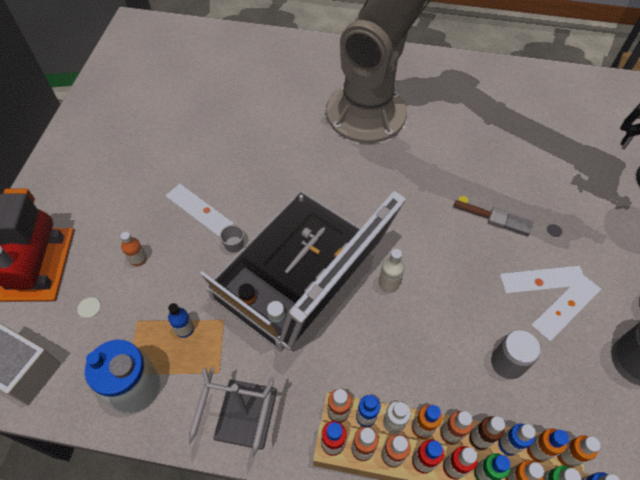

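View pics/top0.png

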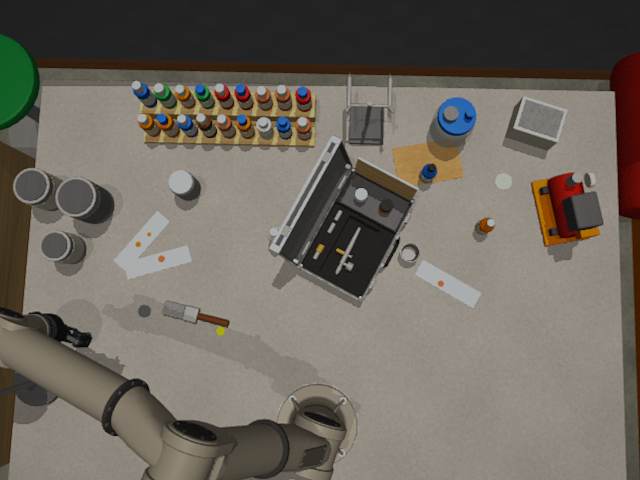

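The top view shows the case around (350,220), with the lid standing on its left and the flap upright at the far end (385,180). The retarder bottle is at (277,232), the paint bottle at (428,173) and the cup at (409,254). I'll zoom in to pick corners.

```bash
python3 - <<'E'
import cv2
a=cv2.imread("pics/top0.png")[130:310,260:460]; cv2.imwrite("pics/topc.png",cv2.resize(a,None,fx=3.3333,fy=3.3333,interpolation=cv2.INTER_CUBIC))
a=cv2.imread("pics/scene0.png")[180:360,190:430]; cv2.imwrite("pics/scenec.png",cv2.resize(a,None,fx=3.3333,fy=3.3333,interpolation=cv2.INTER_CUBIC))
E
```

```text
(no output)
```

View pics/topc.png

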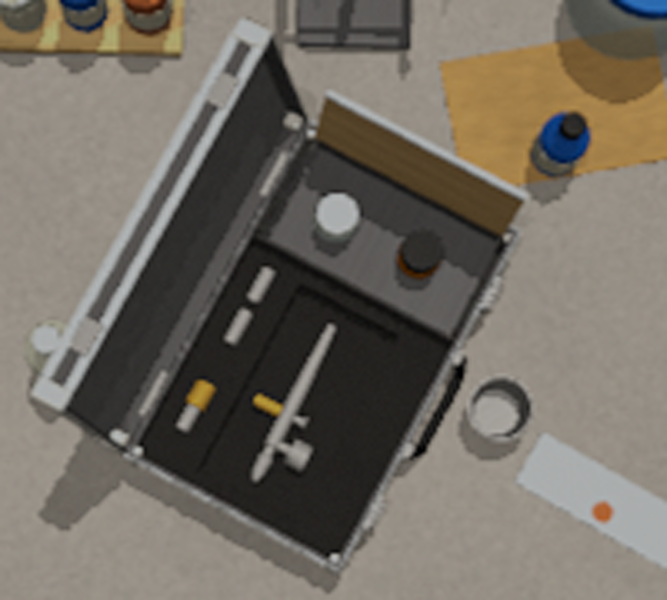

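View pics/scenec.png

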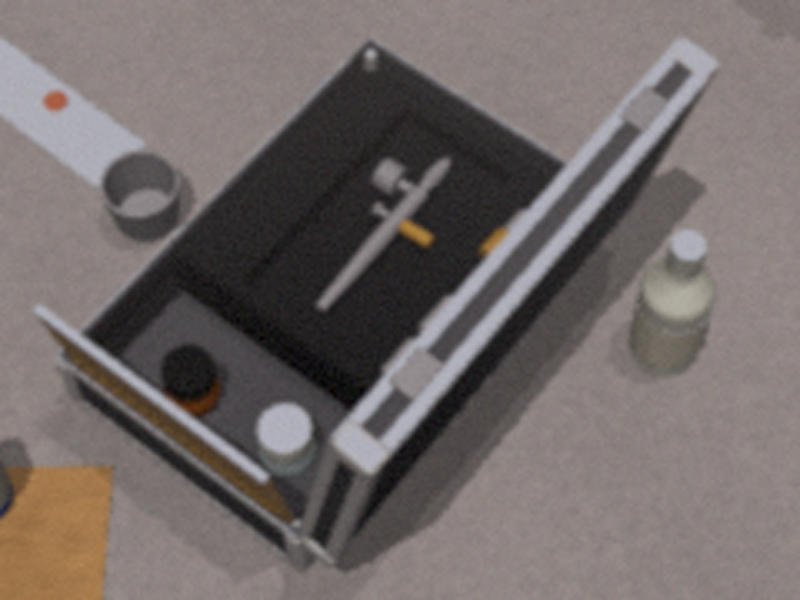

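Top crop, rim corners at (337,562), (132,455), (515,235) and (308,130); lid free edge, outer side, from (36,390) to (238,28); flap top edge from (328,95) to (525,193). In the scene crop the lid's outer edge runs from (715,65) to (375,475), and the flap's edge from (40,312) to (265,478).

```bash
cat > h.py <<'E'
import numpy as np
from scipy.spatial.transform import Rotation as R
class Cam:
    def __init__(s,n):
        c=np.load(n); s.K=c["camera_matrix"]; s.o=c["origin"]; q=c["attitude"]
        s.R=R.from_quat(np.r_[q[1:],q[0]]).as_matrix() if q.size==4 else q
    def ray(s,p): return s.R@np.linalg.solve(s.K,[p[0],p[1],1.])
    def plane(s,p,z): d=s.ray(p); return s.o+d*(z-s.o[2])/d[2]
def cross(c1,p1,c2,p2):
    A=np.c_[c1.ray(p1),-c2.ray(p2)]; t=np.linalg.lstsq(A,c2.o-c1.o,rcond=None)[0]
    a=c1.o+c1.ray(p1)*t[0]; b=c2.o+c2.ray(p2)*t[1]; return (a+b)/2,np.linalg.norm(a-b)
E
python3 - <<'E'
from h import *
T=Cam("top0.npz");S=Cam("scene0.npz")
tp=lambda x,y:(260+x*.3,130+y*.3); sp=lambda x,y:(190+x*.3,180+y*.3)
P=lambda v:np.round(v,4)
n=T.plane(tp(337,562),.062);m=T.plane(tp(132,455),.062);f=T.plane(tp(515,235),.062);g=T.plane(tp(308,130),.062)
n2=S.plane(sp(370,45),.062);f2=S.plane(sp(75,355),.062)
print("rim",P(n),P(m),P(f),P(g),"scene",P(n2),P(f2))
L=[np.linalg.norm(n-m),np.linalg.norm(n-f),np.linalg.norm(m-g)];print(P(L))
ex=(m-n)+(g-f);y=(n-f)+(m-g);a1=np.arctan2(ex[1],ex[0]);a2=np.arctan2(y[1],y[0])-np.pi/2
c=(n+m+f+g)/4;print("ctr",P(c),a1,a2)
yaw=(a1+2*a2)/3
Rz=R.from_euler('z',yaw).as_matrix();cc=c.copy();cc[2]=0
loc=lambda p:P(Rz.T@(p-cc))
for nm,a,b in [("lid near out",(36,390),(715,65)),("lid far out",(238,28),(375,475)),("flap +x",(328,95),(265,478)),("flap -x",(525,193),(40,312))]:
    p,e=cross(T,tp(*a),S,sp(*b));print(nm,P(p),loc(p),round(e,4))
print("paint",loc(T.plane(tp(570,128),.11)),"ret",loc(T.plane(tp(47,340),.135)),"cup",loc(T.plane(tp(498,405),.045)))
E
```

```text
rim [ 0.3502 -0.1137  0.062 ] [0.4338 0.0576 0.062 ] [ 0.6264 -0.2569  0.062 ] [ 0.712  -0.0818  0.062 ] scene [ 0.3504 -0.1117  0.062 ] [ 0.6271 -0.2478  0.062 ]
[0.1906 0.3111 0.3112]
ctr [ 0.5306 -0.0987  0.062 ] 1.1165167931560749 1.0994199143810763
lid near out [0.4655 0.1188 0.2546] [0.1651 0.1558 0.2546] 0.0023
lid far out [ 0.7461 -0.0232  0.242 ] [ 0.1642 -0.1587  0.242 ] 0.0001
flap +x [ 0.7204 -0.0948  0.1467] [ 0.0887 -0.1679  0.1467] 0.0012
flap -x [ 0.6434 -0.2518  0.1493] [-0.0861 -0.1696  0.1493] 0.0033
paint [-0.0959 -0.2459  0.11  ] ret [0.1933 0.1108 0.135 ] cup [-0.1524 -0.0254  0.045 ]
```

Yaw is about 1.10, the case centre about (0.531,-0.099), the lid about 1.77 and the flap about 1.7. I'll check IK over the whole path, then move.

```bash
cat >> h.py <<'E'
C=np.array([.5306,-.0987,0]);YAW=1.10;Rz=R.from_euler('z',YAW).as_matrix()
W=lambda x,y,z:C+Rz@np.array([x,y,z])
def quat(ty):  # tool down, tool y at world angle ty
    y=np.array([np.cos(ty),np.sin(ty),0]);z=np.array([0,0,-1.]);q=R.from_matrix(np.c_[np.cross(y,z),y,z]).as_quat();return np.r_[q[3],q[:3]]
HF=.011
def flap_pt(a,r=.080,x=0.): return W(x,-.151+r*np.cos(a)-.005*np.sin(a)-HF,.0555+r*np.sin(a)+.005*np.cos(a))
def lid_pt(a,r=.182,y=-.02): return W(.1-r*np.cos(a)+.028*np.sin(a)+HF,y,.062+r*np.sin(a)+.028*np.cos(a))
E
python3 - <<'E'
from h import *
from cell import kinematics as k, sensors
print(R.from_quat(np.roll(sensors.current_tool_rot(),-1)).as_matrix().round(2).tolist(),sensors.current_wrist_force())
for nm,base,pts in [("flap",YAW,[W(0,-.215,.33),W(0,-.215,.13)]+[flap_pt(a) for a in (1.6,1,.5,0)]),("lid",YAW+np.pi/2,[W(.23,-.02,.36),W(.23,-.02,.23)]+[lid_pt(a) for a in (1.75,1.2,.6,0)])]:
  for off in (0,np.pi,np.pi/2,-np.pi/2):
    print(nm,round(off,2),[None if (q:=k.solve_ik(p,quat(base+off))) is None else np.round(np.asarray(q)[[0,2,4,6]],2).tolist() for p in pts])
E
```

```text
[[-0.92, 0.39, -0.0], [0.39, 0.92, -0.0], [-0.0, -0.0, -1.0]] [-0.72762643 -0.81026818 -0.54452529]
flap 0 [[-0.27, 0.97, -0.57, 1.66], [-0.24, 0.78, -0.56, 1.69], [-0.31, 0.8, -0.54, 1.69], [-0.36, 0.79, -0.5, 1.67], [-0.38, 0.76, -0.5, 1.67], [-0.36, 0.72, -0.51, 1.68]]
flap 3.14 [[-0.35, 1.26, -0.79, -1.35], [-0.41, 1.26, -0.98, -1.2], [-0.49, 1.26, -0.93, -1.19], [-0.57, 1.26, -0.9, -1.17], [-0.61, 1.26, -0.93, -1.14], [-0.55, 1.06, -0.82, -1.22]]
flap 1.57 [[0.77, -1.16, 0.68, 2.49], [0.83, -1.16, 0.83, 2.37], [0.87, -1.16, 0.78, 2.33], [0.91, -1.16, 0.74, 2.29], [0.93, -1.16, 0.76, 2.25], [0.94, -1.16, 0.82, 2.19]]
flap -1.57 [[-0.27, 0.95, -0.56, 0.08], [-0.24, 0.78, -0.57, 0.12], [-0.3, 0.78, -0.52, 0.11], [-0.36, 0.78, -0.5, 0.1], [-0.39, 0.78, -0.51, 0.11], [-0.36, 0.72, -0.52, 0.11]]
lid 0 [[-0.38, 0.24, -0.09, 2.52], [-0.33, 0.17, -0.07, 2.52], [-0.33, 0.26, -0.1, 2.61], [-0.36, 0.46, -0.14, 2.8], [1.04, -1.15, 0.47, 2.41], [1.11, -1.16, 0.66, 2.34]]
lid 3.14 [[-0.71, 0.75, -0.3, -0.45], [-0.73, 0.76, -0.37, -0.39], [-0.68, 0.75, -0.32, -0.34], [-0.61, 0.78, -0.26, -0.23], [-0.6, 0.97, -0.38, 0.05], [-0.56, 1.09, -0.69, 0.4]]
lid 1.57 [[-0.93, 1.26, -0.61, -1.78], [-0.95, 1.26, -0.73, -1.68], [-0.93, 1.27, -0.67, -1.62], [-0.87, 1.27, -0.57, -1.52], [-0.75, 1.27, -0.61, -1.31], [-0.54, 1.06, -0.66, -1.2]]
lid -1.57 [[-0.53, 0.46, -0.17, 1.02], [-0.53, 0.45, -0.2, 1.05], [-0.55, 0.55, -0.22, 1.15], [-0.54, 0.69, -0.22, 1.31], [-0.54, 0.88, -0.33, 1.57], [-0.44, 0.88, -0.51, 1.8]]
```

The default IK solutions swing the elbow out. I'll go through a neutral elbow configuration first and then do the flap.

```bash
cat >> h.py <<'E'
def follow(bot,sensors,pts,q,v,fmax=25):
    f0=np.array(sensors.current_wrist_force())
    for i,p in enumerate(pts):
        bot.servo_line(p,q,v=v); f=np.array(sensors.current_wrist_force())-f0
        print(i,np.round(Rz.T@f,1),end=' ')
        if np.linalg.norm(f)>fmax: print("STOP",i); return i
    print(); return len(pts)
E
python3 - <<'E'
from h import *
from cell import bot,kinematics as k,sensors,move_gripper
bot.move_joints([-1.267,0,0,1.537,0,1.207,0]); move_gripper(0.0)
bot.move_joints([.2,0,0,1.5,0,1.2,1.3])
q=quat(YAW)
P=[W(0,-.215,.33),W(0,-.215,.13)]+[flap_pt(a) for a in (1.6,1,.5,0)]
for p in P: s=k.solve_ik(p,q); print(None if s is None else np.round(s,2))
print(sensors.current_t(),sensors.current_tool_pos(),sensors.current_finger_gap())
E
```

```text
[ 0.2   0.55  0.02  1.1  -0.01  1.5   1.31]
[ 0.2   0.65  0.01  1.37 -0.01  1.13  1.31]
[ 0.19  0.57 -0.    1.49  0.    1.08  1.29]
[ 0.18  0.5  -0.02  1.62  0.01  1.02  1.26]
[ 0.18  0.49 -0.02  1.72  0.01  0.94  1.25]
[ 0.17  0.51 -0.03  1.77  0.02  0.86  1.24]
4.7333 [ 0.59946835 -0.16384787  0.50755693] -0.00023906894159242623
```

```bash
python3 - <<'E'
from h import *
from cell import bot,sensors,viewer
import cv2
q=quat(YAW)
bot.move_to(W(0,-.215,.33),q); bot.servo_line(W(0,-.215,.13),v=.2)
n=follow(bot,sensors,[flap_pt(a) for a in np.arange(1.7,-.01,-.17)],q,.08)
print(sensors.current_t(),sensors.current_tool_pos())
c=viewer.capture("top");np.savez("t1.npz",**c);cv2.imwrite("pics/t1.png",cv2.resize(c["img"][110:310,250:470],None,fx=2.5,fy=2.5))
E
```

```text
0 [-0.4  0.8 -1.3] 1 [-0.1  1.1 -1.8] 2 [-1.1  0.6 -1.6] 3 [ 0.1  0.4 -0.6] 4 [ 0.4 -0.1 -1. ] 5 [ 0.1  0.4 -0.6] 6 [ 0.2  0.4 -0.2] 7 [-0.5  1.1 -0.1] 8 [-0.5 -0.5 -1.4] 9 [-0.2 -0.4 -0.6] 10 [-0.4  0.5  1.3] 
10.5667 [ 0.60433133 -0.13607391  0.0606252 ]
```

View pics/t1.png

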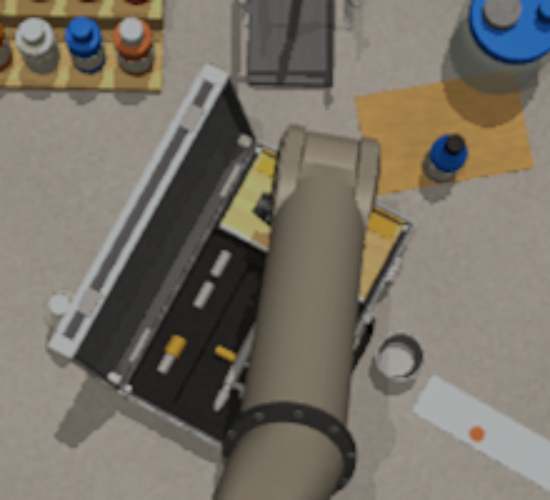

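The picture shows the cover folded down over the pocket (plywood at about (250,200) to (390,250)). I'll press it home until I feel the ledges, lift, and take a picture while moving to behind the lid.

```bash
python3 - <<'E'
from h import *
from cell import bot,sensors,viewer,kinematics as k
import cv2
q=quat(YAW); p=flap_pt(0); f0=np.array(sensors.current_wrist_force())
for i in range(1,8):
    bot.servo_line(p-[0,0,.0015*i],q,v=.02); f=np.array(sensors.current_wrist_force())-f0; print(np.round(f,1),np.array(sensors.current_tool_pos())[2].round(4))
    if f[2]>8: break
bot.servo_line(p+[0,0,.30],q,v=.25)
# to high pose behind the lid, neutral elbow
bot.move_joints([-.15,.05,0,1.5,0,1.2,.45])
ql=quat(YAW+np.pi/2+np.pi)
for P in [W(.225,-.02,.36),W(.225,-.02,.235)]+[lid_pt(a) for a in (1.75,1.2,.6,0)]:
    s=k.solve_ik(P,ql); print(None if s is None else np.round(s,2))
c=viewer.capture("scene");np.savez("s2.npz",**c);cv2.imwrite("pics/s2.png",cv2.resize(c["img"][150:370,170:440],None,fx=2.5,fy=2.5))
print(sensors.current_t(),sensors.current_tool_pos())
E
```

```text
[-3.8  0.5  8.3] 0.0605
[-0.22  0.35  0.01  1.32 -0.    1.47 -0.67]
[-0.21  0.41  0.    1.51 -0.    1.22 -0.68]
[-0.17  0.35  0.03  1.59 -0.01  1.2  -0.6 ]
[-0.08  0.27  0.1   1.69 -0.03  1.18 -0.44]
[ 0.01  0.27  0.18  1.83 -0.06  1.05 -0.26]
[ 0.04  0.37  0.24  1.94 -0.12  0.84 -0.12]
13.1583 [0.63107917 0.05016543 0.47430878]
```

View pics/s2.png

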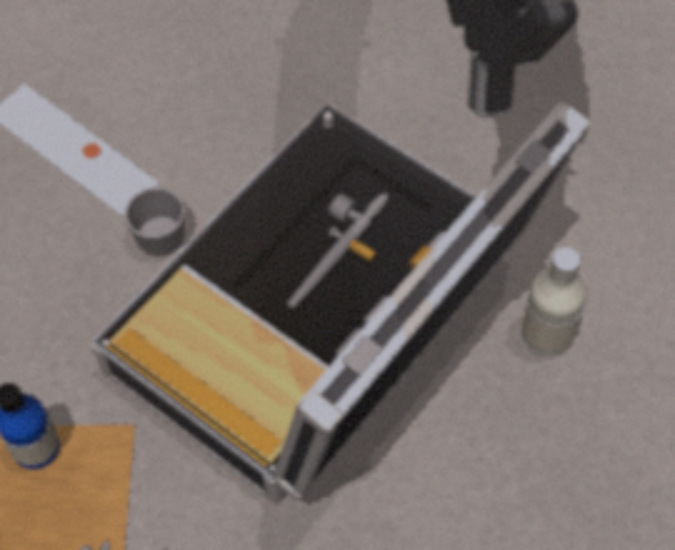

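The cover is flat (plywood at (110,340) to (320,370)) and the jars, cup and bottles haven't moved. Next is the lid.

```bash
python3 - <<'E'
from h import *
from cell import bot,sensors,viewer
import cv2
q=quat(YAW+np.pi/2+np.pi)
bot.move_to(W(.225,-.02,.36),q); bot.servo_line(W(.225,-.02,.235),q,v=.15)
n=follow(bot,sensors,[lid_pt(a) for a in np.arange(1.76,.15,-.16)],q,.07)
print(sensors.current_t(),sensors.current_tool_pos())
c=viewer.capture("scene");cv2.imwrite("pics/s3.png",cv2.resize(c["img"][150:370,170:440],None,fx=2.5,fy=2.5))
E
```

```text
0 [1.1 0.7 0.5] 1 [-0.   0.9  0.5] 2 [-0.   1.3  0.5] 3 [-0.1  0.3 -0.6] 4 [-0.4  0.4  0.2] 5 [ 0.2  0.1 -0.4] 6 [0.2 1.1 0.4] 7 [-0.   0.2  0.3] 8 [ 1.3  0.7 -0.4] 9 [ 0.5 -0.1  0.7] 10 [0.1 0.7 1. ] 
21.75 [ 0.51873085 -0.16507488  0.1180948 ]
```

View pics/s3.png

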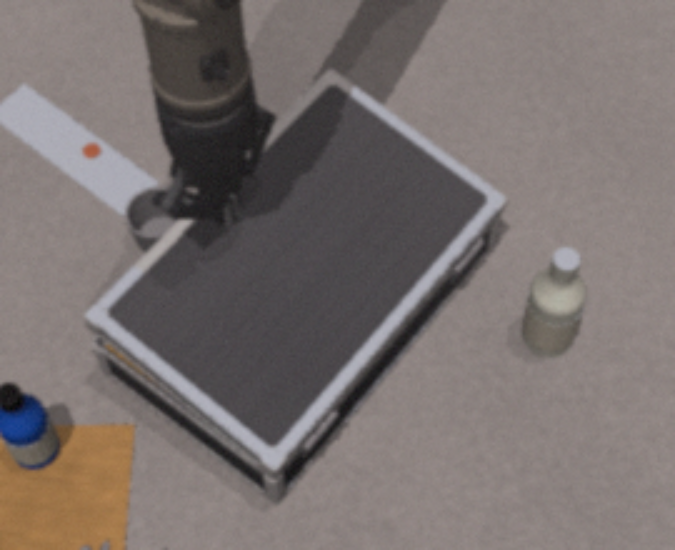

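The lid is almost shut (gap at (105,345)) and follows the finger. I'll close it slowly, press with light contact, then back off.

```bash
python3 - <<'E'
from h import *
from cell import bot,sensors,viewer
import cv2
q=quat(YAW+np.pi/2+np.pi)
follow(bot,sensors,[lid_pt(a) for a in (.1,.05,.02)],q,.03,15)
f0=np.array(sensors.current_wrist_force()); p=lid_pt(0)
for i in range(-2,8):
    bot.servo_line(p-[0,0,.001*i],q,v=.015); bot.hold(.1); f=np.array(sensors.current_wrist_force())-f0; print(np.round(f,1),np.array(sensors.current_tool_pos())[2].round(4))
    if f[2]>15: break
bot.servo_line(p+[0,0,.02],q,v=.05); bot.servo_line(p+[0,0,.2],q,v=.2); bot.move_joints([-.9,0,0,1.5,0,1.2,0]); bot.hold(.5)
print(sensors.current_t())
c=viewer.capture("scene");np.savez("s4.npz",**c);cv2.imwrite("pics/s4.png",cv2.resize(c["img"][150:370,170:440],None,fx=2.5,fy=2.5))
E
```

```text
0 [-0.6  0.4  1.3] 1 [0.2 0.3 1. ] 2 [-0.   0.2  0.2] 
[ 0.3  1.9 -0.3] 0.0919
[0.5 0.4 0.4] 0.091
[ 0.1 -1.4  1.9] 0.0901
[-2.3  0.7  8.1] 0.09
[-4.8  1.7 13.8] 0.0899
[-7.1  1.7 21.1] 0.0899
29.7583
```

View pics/s4.png

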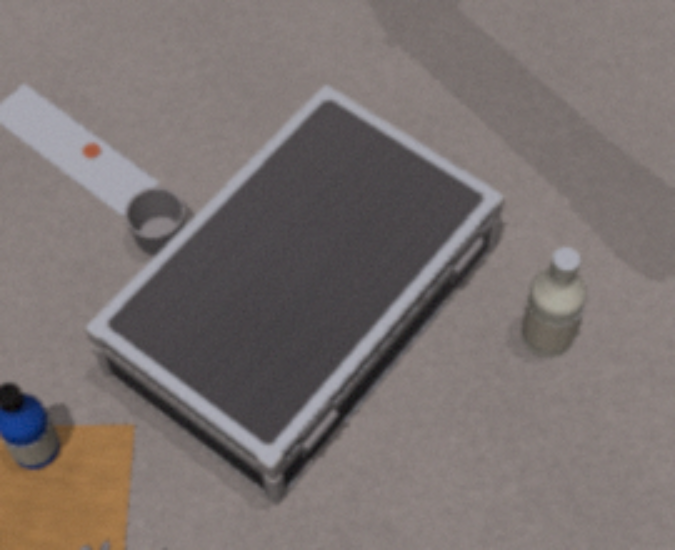

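The lid is flush on the rim: it went rigid at z = 0.090. The cup at (155,220) and the bottles are where they were, and the arm is clear.

```bash
python3 -c "
from cell import order
print(order.sign_off())"
```

```text
the job is handed in; nothing more can be done
None
```

The pocket cover is folded flat over the jars and the lid is pushed gently and fully shut; the job was handed in at about 30 s, with the cup and the bottles next to the case unmoved in the last picture.

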